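Three clicks more pressure on the proofing press

ROBOT

A 7-joint arm with a two-finger parallel gripper is mounted at the origin on the work surface. World frame = base frame: x ahead of the robot, y to its left, z up, the work surface at z = 0. Lengths are in m, angles in rad, forces in N, time in s.
With the tool pointing down it reaches from about 0.4 to 0.85 m from the base axis. Payload 10.4 kg.
Tool frame: the origin (TCP) lies midway between the tips of the shut fingers; the grasp point (between the pads) lies 19 mm behind it; z points along the fingers, y is the line along which they close (so a half turn about z gives the same grasp; the last joint's range is limited). The gripper opens to 85 mm and grips with 20 to 120 N. Pads are 22 mm wide; open, the fingers measure 114 mm over their backs; the gripper's body (76 mm by 85 mm) begins 54 mm behind the grasp point. The pads swing forward as they close: fully open they stand 13 mm farther back than shut.
Start: joints at [-1.301, 0.332, -0.065, 1.46, 0.022, 1.35, -0.088], TCP at [0.18, 0.598, 0.231] pointing down, gripper open.
Joint ranges: [-2.6, 2.6], [-0.5, 2.12], [-1.47, 1.34], [0.16, 2.42], [-1.27, 4.41], [0.06, 2.06], [-2.6, 2.6]. Speed limits (rad/s): [2.22, 2.22, 2.79, 2.79, 3.14, 3.14, 3.14].

INTERFACE

Orientations are given as a unit quaternion [x, y, z, w].
In Python, from workcell import get_obs, camera, camera_params, hand_in gives the robot as it stands.
- The arm moves only by the tool carry_out, never from a script. Its argument "commands" is a list that holds one entry, the list of rows, each a list of 6 numbers: the shift along the tool's x, y, z in units of 40 mm (1.0 is 40 mm), then the turn, a rotation vector about the tool's x, y, z in units of 6 degrees (1.0 is 6 degrees). In form: [[[x, y, z, ax, ay, az], ...]]. A call has 1 to 20 rows; each row shifts and turns the commanded pose from where the row before left it, along the tool's axes as they then stand; what a row does not reach is not made up. A row lasts 1/12 s, in which the tool goes at most 41.7 mm and 7.16 degrees, less where a joint would pass 70% of its speed; a pose out of reach is approached as far as the arm can. A call is refused whole if a number of a shift passes 1 or a number of a turn 1, either way. A call with a gripper value outside its range is refused whole. "hand" is the closure, from -1 (fully open) to 1 (shut), set as the call begins (left out, the last holds). The fingers move at their own pace and stop on an object; "force" is the grip in N (left out, the last holds). Time passes only in rows, so rows that do not move let the fingers close. It gives the time, the measured TCP pose, the force, the opening and the grip force at its end, in the units of the state.
- get_obs(): the state, without advancing time (a new reading comes with each control period).
- camera(name): name is "side" or "top" or "wrist"; returns the picture (384x512x3 uint8, red, green, blue); there is no depth.
- camera_params(name): a dict with "mtx" (3x3 intrinsics, pixels), "R" (3x3) and "t" (3): a world point X has camera coordinates R X + t. Camera axes: x right, y down, z forward; pixel columns grow to the right and rows downward; lengths in m; the calibration is good to about 2 mm. The wrist camera is an equidistant fisheye: a pixel r from the principal point sees the ray r / f radians off the axis. A picture is of the moment at which its call begins: read the wrist's pose just before it. camera_params takes no time and is no camera call; for the wrist camera it gives the pose at the moment of the call.
- hand_in(): hands the job in; it is judged then, once.
The state is a dict: "clock": time; "joint_pos": joint angles; "joint_velocities": joint speeds; "tau": joint torques, N m; "position": TCP position; "ee_rot": TCP orientation; "ft_force": force on the tool from outside, world axes, zero at the start; "torque": the same for the moment, N m; "grip_width": opening from 0.0 (shut) to 1.0 (fully open); "grasp_force": force on a finger pad.
Only numpy, scipy, OpenCV 4.12 (cv2) and the standard library are available. Lean on these libraries where they do the work, as an engineer would, in place of code of your own. Each camera call takes 0.05 s, during which the arm holds its last target. There are 200 camera calls.

TASK

The last print came out pale: on the small proofing press, turn the pressure dial (the black knob with the straight bar grip, not the plain round one) clockwise by exactly three clicks from where it stands. Leave it resting in its click, let go, and leave the round clamp knob at the other end of the press as it is.

Things in the scene. Friction and masses are not known exactly. Their poses are not given: they have to be found in the camera images.
- dial_grip (a point): Pressure dial: black knob, upright bar grip 48 mm long, 14 thick, 36 high, on a 50 mm disc, 8 thick, on a 72 mm round housing on one upright of the press (either one). The point is on the turning axis, 12 mm below the bar's top, 24 mm above the disc, 0.19 m above the table. z up along the axis, x along the bar (grip across y); turns with the knob. Nothing near it stands higher than the disc.
- dial_pointer (a point): The bar's end that carries the white pointer line: on the knob, 24 mm from its axis towards -x of dial_grip, at the height of dial_grip. The white marks on the housing are one click apart.
- dial (a joint): Dial angle, rad, growing clockwise seen from above. Clicks at 0, 0.419, 0.838 ... (every 24 degrees) to 3.35, where an end stop is, as at 0. It starts in click 0, 0.419 or 0.838. About 0.17 N m takes it out of a click; let go within a third of a click (8 degrees) of one, it snaps into it by itself.
- clamp (a joint): Angle, rad, of the plain round clamp knob (black, 50 mm diameter, 32 mm high, no bar, on a narrower 44 mm post) on the press's other upright, 220 mm from the dial. It starts at 0, stays where it is turned, and is to be left alone.

How it is judged:
By the outcome, as a careful person would: the job done as asked, in the order asked, and still so for the second after the job is handed in, with the robot touching nothing.
It also fails if it takes over 32 s, if anything falls off the work surface, if the arm or the gripper's body presses on something with over 40 N, if the wrist force passes 120 N, or if a joint passes its speed limit or range.

## Working session

There is one attempt and no reset: what is moved stays moved. The work goes in short steps, Python scripts to look and compute and a tool call to move; the robot and the scene stay as the last step left them, time stands still between calls to the robot, and variables do not carry over. Pictures are saved under pics/ and viewed, at most 10 in all, crops included, and the job is handed in when it is done.

Besides the shell and the picture viewer there is one more tool, called by a JSON object that holds its "method" and its "body", one argument or row to a line. carry_out: Moves the arm, as the interface text tells. Its arguments: {"type":"object","properties":{"commands":{"type":"array"},"hand":{"type":"number"},"force":{"type":"number"}},"required":["commands"]}

```bash
mkdir -p pics
python3 - <<'E'
from workcell import *
import cv2,numpy as np
o=get_obs();print(o['clock'],o['position'],o['ee_rot'],o['ft_force'])
for n in['top','side']:
    im=camera(n);cv2.imwrite(f'pics/{n}0.png',im[:,:,::-1]);p=camera_params(n);print(n,p)
a=cv2.imread('pics/top0.png');b=cv2.imread('pics/side0.png')
cv2.imwrite('pics/both0.png',cv2.resize(np.vstack([a,b]),None,fx=.78,fy=.78))
E
```

```text
0.0 [0.18031883 0.59801731 0.2305043 ] [ 1.45891948e-01  9.89300264e-01 -7.22997719e-04 -6.68224223e-05] [0.46052016 0.63411807 0.88655275]
top {'mtx': array([[374.19059308,   0.        , 251.19086172],
       [  0.        , 374.19059308, 187.35453077],
       [  0.        ,   0.        ,   1.        ]]), 'R': array([[-0.01712509, -0.9996175 ,  0.02171605],
       [-0.98984365,  0.01388407, -0.14148068],
       [ 0.14112506, -0.02391836, -0.9897028 ]]), 't': array([0.03990406, 0.58619549, 0.76824424])}
side {'mtx': array([[493.18945213,   0.        , 264.44753638],
       [  0.        , 493.18945213, 188.61770174],
       [  0.        ,   0.        ,   1.        ]]), 'R': array([[-0.97696564, -0.21285861,  0.01514445],
       [-0.13952324,  0.58345182, -0.80007327],
       [ 0.16146643, -0.7837571 , -0.5997111 ]]), 't': array([0.54814773, 0.20964145, 0.9525629 ])}
```

View pics/top0.png

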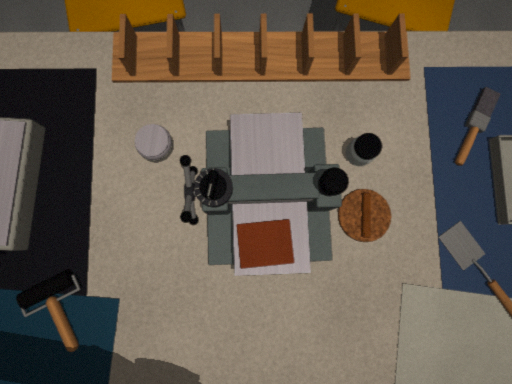

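The press is in the centre. The dial with its white marks is near (213,187) and the round clamp knob near (332,181), with a grey lever just left of the dial. I'll enlarge the dial.

```bash
cat > h.py <<'E'
from workcell import *
import numpy as np
def ray(n,uv,z):
    p=camera_params(n);d=p['R'].T@np.linalg.solve(p['mtx'],[*uv,1]);c=-p['R'].T@p['t'];return c+d*(z-c[2])/d[2]
def proj(n,X):
    p=camera_params(n);q=p['mtx']@(p['R']@np.array(X)+p['t']);return q[:2]/q[2]
E
python3 - <<'E'
from h import *
import cv2
for uv,z in[((213,187),.166),((332,181),.19)]:print(ray('top',uv,z))
s=proj('side',ray('top',(213,187),.166));print(s)
a=cv2.imread('pics/top0.png')[155:220,178:253];a=cv2.resize(a,(400,347),interpolation=cv2.INTER_CUBIC)
u,v=s.astype(int);b=cv2.imread('pics/side0.png')[max(v-50,0):v+50,u-60:u+60];b=cv2.resize(b,(400,347),interpolation=cv2.INTER_CUBIC)
cv2.imwrite('pics/z1.png',np.clip(np.hstack([a,b])*1.6,0,255))
E
```

```text
[0.57058634 0.10338431 0.166     ]
[ 0.57491166 -0.10924141  0.19      ]
[248.01701583 221.45787673][ WARN:0@0.063] global loadsave.cpp:1063 imwrite_ Unsupported depth image for selected encoder is fallbacked to CV_8U.
```

View pics/z1.png

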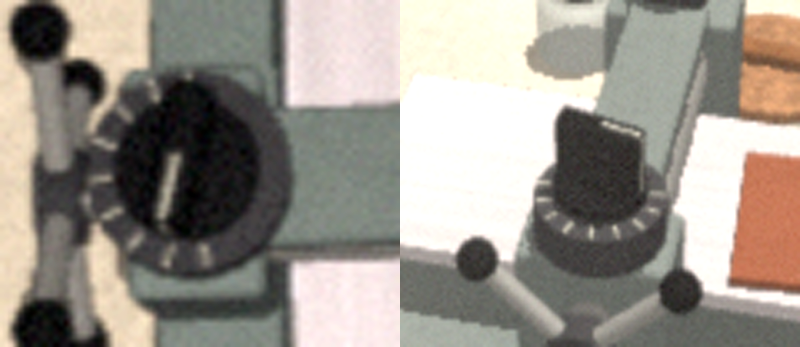

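The pointer line runs from about (177,152) to (160,220) in the crop. The white marks run clockwise on screen from lower right to the top. Next I'll compute the axis and the angles.

Run:
```python
from h import *
import cv2
f=lambda c:(178+c[0]/5.333-.4,155+c[1]/5.333-.4)
m=[(187,82),(152,87),(122,104),(103,137),(98,172),(105,210),(135,238),(170,253),(207,252)]
P=np.array([ray('top',f(c),.158)[:2] for c in m])
A=np.c_[2*P,np.ones(len(P))];s=np.linalg.lstsq(A,(P**2).sum(1),rcond=None)[0];c=s[:2];print('c',c,'r',np.sqrt(s[2]+c@c))
print(np.degrees(np.arctan2(*(P-c).T[::-1]))%360)
a,b=[ray('top',f(q),.202)[:2] for q in((177,152),(160,220))]
print(a,b,np.degrees(np.arctan2(*(b-a)[::-1]))%360,np.degrees(np.arctan2(*(b-c)[::-1]))%360,np.linalg.norm(b-c))
# side view: pointer line by mask near dial
im=cv2.imread('pics/side0.png')[:,:,::-1].astype(int)
p=(c+0);print(proj('side',[*c,.202]),proj('top',[*c,.202]),proj('side',[*c,.158]))
# line ends in side crop (x offset 188,y 171)
g=lambda q:(188+(q[0]-400)*.3-.35,171+q[1]*.288-.35)
a2,b2=[ray('side',g(q),.202)[:2] for q in((602,122),(643,135))];print('side',a2,b2,np.degrees(np.arctan2(*(b2-a2)[::-1]))%360)
corn=[ray('side',g(q),.202)[:2] for q in((565,106),(645,127),(557,113),(637,140))];print(np.round(corn,4),np.mean(corn,0))
```

```text
c [0.5738065  0.10557789] r 0.03031504718577664
[358.02679978  21.48006493  43.84671841  68.80324685  92.59236254
 118.1717705  145.26688723 170.56447926 194.6184494 ]
[0.57222537 0.10434275] [0.55011841 0.10985286] 166.0043348589594 169.7699977677913 0.02407075351719564
[245.77365254 205.95001263] [210.07168998 182.20750694] [245.96278635 225.43172279]
side [0.56980496 0.10416879] [0.54716788 0.10915825] 167.5701150312851
[[0.5915 0.0963]
 [0.5475 0.1029]
 [0.594  0.1026]
 [0.5493 0.1136]] [0.57057759 0.10385284]
```

Mark radius fits at 30 mm, inside the housing's 36 mm. The dial axis is at about (0.572, 0.105), and the pointer azimuth is about 168°, next to the second mark, so it starts in click 1. I'll move above it now.

{"method": "carry_out", "body": {
  "commands": [
    [[-0.72, -0.5, 0, 0, 0, 0], [-0.72, -0.5, 0, 0, 0, 0], [-0.72, -0.5, 0, 0, 0, 0], [-0.72, -0.5, 0, 0, 0, 0], [-0.72, -0.5, 0, 0, 0, 0], [-0.72, -0.5, 0, 0, 0, 0], [-0.72, -0.5, 0, 0, 0, 0], [-0.72, -0.5, 0, 0, 0, 0], [-0.72, -0.5, 0, 0, 0, 0], [-0.72, -0.5, 0, 0, 0, 0], [-0.72, -0.5, 0, 0, 0, 0], [-0.72, -0.5, 0, 0, 0, 0], [-0.72, -0.5, 0, 0, 0, 0], [-0.72, -0.5, 0, 0, 0, 0], [-0.72, -0.5, 0, 0, 0, 0], [-0.72, -0.5, 0, 0, 0, 0], [-0.72, -0.5, 0, 0, 0, 0], [-0.72, -0.5, 0, 0, 0, 0], [0, 0, 0, 0, 0, -0.8], [0, 0, 0, 0, 0, 0]]
  ],
  "hand": -1,
  "force": 60
}}

```text
clock: 1.77
position: [0.5735, 0.1017, 0.2307]
ee_rot: [0.104, 0.995, -0.001, -0.0]
ft_force: [-0.5, 1.1, 1.1]
grip_width: 1.0
grasp_force: 0.0
```

```bash
cat >> h.py <<'E'
def az():
    from scipy.spatial.transform import Rotation as Ro
    o=get_obs();M=Ro.from_quat(o['ee_rot']).as_matrix();print(o['clock'],o['position'].round(4),'yaz',np.degrees(np.arctan2(M[1,1],M[0,1])).round(2),'z',M[:,2].round(3),'F',o['ft_force'].round(1),'T',o['torque'].round(2),o['grip_width'],o['grasp_force'],'q',o['joint_pos'].round(2));return o,M
E
python3 - <<'E'
from h import *
import cv2
o,M=az();p=camera_params('wrist');print(p);im=camera('wrist')
cv2.imwrite('pics/w1.png',im[:,:,::-1])
C=p['R']@np.array([.572,.105,.202])+p['t'];th=np.arctan2(np.hypot(C[0],C[1]),C[2]);k=p['mtx'];print('expect',k[:2,2]+k[0,0]*th*C[:2]/np.hypot(*C[:2]))
E
```

```text
1.7667 [0.5735 0.1017 0.2307] yaz 78.01 z [-0.001 -0.001 -1.   ] F [-0.5  1.1  1.1] T [ 0.03 -0.    0.  ] 0.999711079725909 0.0 q [-0.57  0.24  0.38  1.6  -0.09  1.32  1.18]
{'mtx': array([[297.31863964,   0.        , 248.43698167],
       [  0.        , 297.31863964, 192.02087015],
       [  0.        ,   0.        ,   1.        ]]), 'R': array([[ 0.20775314,  0.97817967, -0.00177997],
       [ 0.93074442, -0.19711804,  0.30799238],
       [ 0.30092102, -0.06564309, -0.95138716]]), 't': array([-0.21791034, -0.55368387,  0.21288719])}
expect [253.65069704 224.22107603]
```

View pics/w1.png

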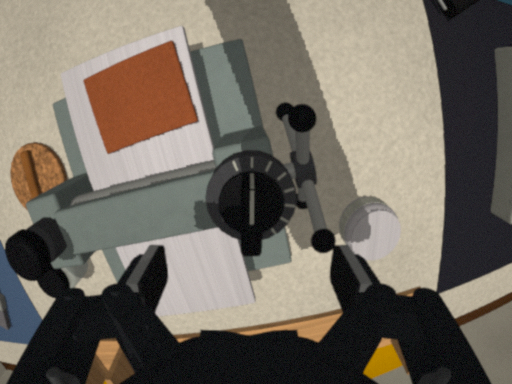

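The wrist view shows the bar upright in the picture. Its pointer line runs from about (251,176) to (251,226), close to the expected axis pixel (254,224). I'll refine the angle and offset from the line mask.

Run:
```python
from h import *
import cv2
im=cv2.imread('pics/w1.png').min(2);p=camera_params('wrist');k=p['mtx']
s=im[160:250,235:270].astype(int);m=(s>75).astype(np.uint8);n,l,st,ce=cv2.connectedComponentsWithStats(m)
print(st,ce.round(1))
i=max((j for j in range(1,n) if abs(ce[j][0]-16)<5 and st[j][3]>20),key=lambda j:st[j][4])
y,x=np.nonzero(l==i);x=x+235;y=y+160
def wr(u,v,z):
    d=np.array([u,v])-k[:2,2];r=np.hypot(*d);t=r/k[0,0];v=p['R'].T@np.r_[np.sin(t)*d/r,np.cos(t)];c=-p['R'].T@p['t'];return (c+v*(z-c[2])/v[2])[:2]
P=np.array([wr(a,b,.202) for a,b in zip(x,y)],np.float32)
vx,vy,x0,y0=cv2.fitLine(P,cv2.DIST_L2,0,.01,.01).ravel();d=np.array([vx,vy]);d*=-np.sign(vx)
t=(P-[x0,y0])@d;c=np.array([x0,y0]);print('az',np.degrees(np.arctan2(d[1],d[0])),'ends',c+d*t.min(),c+d*t.max(),'axis from end',c+d*(t.max()-.024))
o,M=az();e=np.r_[np.array([.5725,.105])-o['position'][:2],0];print(M.T@e/.04)
```

```text
[[   0    0   35   90 2811]
 [   0    1    4   11   30]
 [  16    0    2    7   14]
 [  31    2    4    9   16]
 [  17   19    1    4    4]
 [  17   24    1    1    1]
 [  16   26    2    2    4]
 [  15   31    4   33  121]
 [   0   78    6   12   59]
 [  27   78    8   12   90]] [[17.  43.2]
 [ 1.1  6.8]
 [16.5  3. ]
 [32.7  6.4]
 [17.  20.5]
 [17.  24. ]
 [16.5 26.5]
 [16.6 47.8]
 [ 2.1 84.2]
 [30.6 83.9]]
az 167.0272 ends [0.5701997  0.10569955] [0.54965454 0.11043251] axis from end [0.573042   0.10504479]
1.8167 [0.5727 0.1036 0.2307] yaz 77.9 z [-0.001 -0.    -1.   ] F [0.7 0.5 0.4] T [ 0.09 -0.04 -0.02] 0.997692903206232 0.0 q [-0.57  0.24  0.38  1.6  -0.09  1.32  1.18]
[ 1.31646314e-02  3.28891074e-02 -5.60733909e-07]
```

{"method": "carry_out", "body": {
  "commands": [
    [[0, 0.03, 0.3, 0, 0, 0.1], [0, 0, 0.3, 0, 0, 0], [0, 0, 0.3, 0, 0, 0], [0, 0, 0.3, 0, 0, 0], [0, 0, 0.25, 0, 0, 0], [0, 0, 0, 0, 0, 0], [0, 0, 0, 0, 0, 0]]
  ]
}}

```text
clock: 2.4
position: [0.5726, 0.1053, 0.1726]
ee_rot: [0.11, 0.994, -0.0, -0.001]
ft_force: [-0.2, -0.3, 0.4]
grip_width: 1.003
grasp_force: 0.0
```

{"method": "carry_out", "body": {
  "commands": [
    [[0, 0, 0, 0, 0, 0], [0, 0, 0, 0, 0, 0], [0, 0, 0, 0, 0, 0], [0, 0, 0, 0, 0, 0], [0, 0, 0, 0, 0, 0], [0, 0, 0, 0, 0, 0], [0, 0, 0, 0, 0, 0], [0, 0, 0, 0, 0, 0], [0, 0, 0, 0, 0, 0], [0, 0, 0, 0, 0, 0], [0, 0, 0, 0, 0, 0], [0, 0, 0, 0, 0, 0]]
  ],
  "hand": 1,
  "force": 60
}}

```text
clock: 3.4
position: [0.5729, 0.1038, 0.1738]
ee_rot: [0.11, 0.994, -0.001, -0.0]
ft_force: [-3.6, -5.0, 5.6]
grip_width: 0.156
grasp_force: 59.4
```

```bash
python3 -c "
from h import *
az()"
```

```text
3.4 [0.5729 0.1038 0.1738] yaz 77.34 z [-0.    -0.001 -1.   ] F [-3.6 -5.   5.6] T [-0.9   0.8  -0.04] 0.15565868590406173 59.35794174671173 q [-0.57  0.28  0.37  1.67 -0.11  1.21  1.18]
```

Grip is good: 13 mm opening, 59 N and small wrist forces. Now I'll turn 72° clockwise (+z of the downward tool), 12 units.

{"method": "carry_out", "body": {
  "commands": [
    [[0, 0, 0, 0, 0, 0.75], [0, 0, 0, 0, 0, 0.75], [0, 0, 0, 0, 0, 0.75], [0, 0, 0, 0, 0, 0.75], [0, 0, 0, 0, 0, 0.75], [0, 0, 0, 0, 0, 0.75], [0, 0, 0, 0, 0, 0.75], [0, 0, 0, 0, 0, 0.75], [0, 0, 0, 0, 0, 0.75], [0, 0, 0, 0, 0, 0.75], [0, 0, 0, 0, 0, 0.75], [0, 0, 0, 0, 0, 0.75], [0, 0, 0, 0, 0, 0.75], [0, 0, 0, 0, 0, 0.75], [0, 0, 0, 0, 0, 0.75], [0, 0, 0, 0, 0, 0.75], [0, 0, 0, 0, 0, 0], [0, 0, 0, 0, 0, 0], [0, 0, 0, 0, 0, 0]]
  ]
}}

```text
clock: 4.98
position: [0.5724, 0.1031, 0.1738]
ee_rot: [0.674, 0.739, -0.001, 0.0]
ft_force: [-7.0, -6.3, 7.5]
grip_width: 0.151
grasp_force: 61.6
```

```bash
python3 -c "
from h import *
az()"
```

```text
4.9833 [0.5724 0.1031 0.1738] yaz 5.31 z [-0.002 -0.002 -1.   ] F [-7.  -6.3  7.5] T [-1.5   1.48 -0.08] 0.15101891418201102 61.63628339767456 q [-0.71  0.3   0.55  1.68 -0.16  1.21 -0.03]
```

It turned 72.0°. Release, lift and check.

{"method": "carry_out", "body": {
  "commands": [
    [[0, 0, 0, 0, 0, 0], [0, 0, 0, 0, 0, 0], [0, 0, 0, 0, 0, 0], [0, 0, 0, 0, 0, 0], [0, 0, 0, 0, 0, 0], [0, 0, 0, 0, 0, 0], [0, 0, 0, 0, 0, 0], [0, 0, 0, 0, 0, 0], [0, 0, -0.3, 0, 0, 0], [0, 0, -0.4, 0, 0, 0], [0, 0, -0.5, 0, 0, 0], [0, 0, -0.5, 0, 0, 0], [0, 0, -0.5, 0, 0, 0], [0, 0, -0.5, 0, 0, 0], [0, 0, 0, 0, 0, 0], [0, 0, 0, 0, 0, 0], [0, 0, 0, 0, 0, 0]]
  ],
  "hand": -1
}}

```text
clock: 6.4
position: [0.5729, 0.1053, 0.2813]
ee_rot: [0.673, 0.74, -0.0, -0.0]
ft_force: [0.3, -0.6, -0.4]
grip_width: 1.001
grasp_force: 0.0
```

Run:
```python
from h import *
import cv2
az();p=camera_params('wrist');im=camera('wrist')[:,:,::-1]
C=p['R']@np.array([.5725,.105,.18])+p['t'];th=np.arctan2(np.hypot(C[0],C[1]),C[2]);k=p['mtx'];u,v=(k[:2,2]+k[0,0]*th*C[:2]/np.hypot(*C[:2])).astype(int)
a=cv2.resize(im[v-50:v+50,u-60:u+60],(400,333),interpolation=cv2.INTER_CUBIC)
s=camera('side')[171:271,188:308,::-1];b=cv2.resize(s,(400,333),interpolation=cv2.INTER_CUBIC)
cv2.imwrite('pics/e1.png',cv2.convertScaleAbs(np.hstack([a,b]),alpha=1.5));print(u,v)
```

```text
6.4 [0.5729 0.1053 0.2813] yaz 5.42 z [-0.  0. -1.] F [ 0.3 -0.6 -0.4] T [-0.01  0.02  0.01] 1.001210783817378 0.0 q [-0.73  0.23  0.57  1.53 -0.12  1.42 -0.06]
247 192
```

View pics/e1.png

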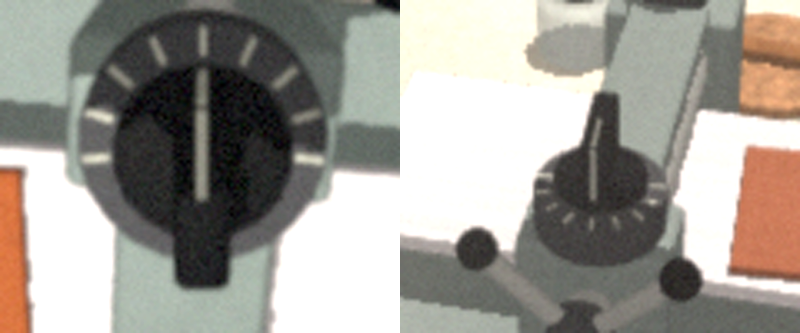

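The pointer, at about (203,40) in the wrist crop, sits exactly on the middle mark (click 4). It started in click 1, so that is three clicks, and the gripper is clear of the press.

```bash
python3 -c "
from workcell import *
print(hand_in())"
```

```text
the job is handed in; nothing more can be done
None
```

I turned the pressure dial three clicks clockwise, from click 1 to click 4. It rests in its click with the gripper let go and clear, I did not touch the round clamp knob, and the job is handed in at about 6.5 s.

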